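Slide the fixture plate out to the pointer and hold it down

TASK

A screw has to be fitted from underneath the steel block on the fixture plate: by its black knob, slide the plate outward along the blue guide until its outer end is level with the red pointer on the scale rod, keeping it flat in the guide the whole way. Out there it would tip over the guide's edge, so do not let go: the job finishes with the gripper still holding the knob and the plate lying flat and still. Leave the pointer and everything around alone.

Things in the scene. Friction and masses are not known exactly. Their poses are not given: they have to be found in the camera images.
- guide: Blue raised slide guide, fixed to the cabinet top: 120 (x) by 104 (y) mm foot, open channel along its x axis, 64 mm wide between two steel fences, channel floor 60 mm and fence tops 68 mm above its origin (centre of the underside). Its +x axis is the outward sliding direction; the outer edge of the channel floor is at x = +60 mm. A 10 mm steel scale rod runs along its left side at y = +58 mm, 45 mm up, out to x = +187 mm.
- pointer: Black clamp (18 x 18 x 20 mm) with a 4 mm thick red pointer, fixed on the guide's scale rod; origin on the rod's axis, axes parallel to the guide's. The red pointer stands in its plane x = 0, up to 33 mm above the origin, and does not reach into the plate's path.
- pointer_tip (a point): Tip of the red pointer, 18 mm to the -y side of the pointer's origin and 30 mm above it, beside the plate's path. It is the mark for the plate's outer end, along the guide's x axis (85 to 120 mm past the guide's outer edge).
- plate: Loose aluminium fixture plate, 200 (x) x 60 (y) x 10 mm, lying in the guide's channel with 2 mm play on each side; origin at the centre of its underside, +x outward along the guide. A 41 x 40 x 39 mm steel block is fixed on top of its outer end, a black knob on its inner end. About 0.75 kg in all; the centre of mass lies about 36 mm outward of the origin, so it tips by itself once more than about 64 mm overhangs the guide. Held down by the knob it needs up to about 9 N.
- knob (a point): Centre of the plate's black lobed clamping knob, 82 mm inward of the plate's origin, 38 mm above its underside. The lobes are 45 to 49 mm across, 22 mm high (11 mm either side of this point) and can be gripped in any direction; below them is a stem 26 mm across and a 22 mm collar, down to the plate's top, 28 mm below this point. The knob does not turn.
- plate_end (a point): Middle of the plate's outer end face: 182 mm outward of the knob's centre, 5 mm above the underside.
- clamp: Bystander, loose, to be left alone: aluminium split shaft clamp block, 46 x 56 x 55 mm, to the right of the guide; origin at the centre of its underside.
- ring: Bystander, loose, to be left alone: dark steel ring, 63 mm across and 22 mm high, to the right of the guide; origin at the centre of its underside.

How it is judged:
At the end, for the whole second after the job is handed in: The plate's outer end is level with the red pointer (within 6 mm along the guide), the plate lies in the guide's channel, flat within 0.03 rad and at rest, carried by the guide and held by the fingers (more than 1 N) at the knob (grasp point within 45 mm of its centre), not leaning on the pointer (x of plate_end in the frame of pointer between -0.006 and 0.006 m and angle between plate's own z axis and vertical below 0.03 rad and z of plate in the frame of guide between 0.057 and 0.063 m and contact force between plate and guide above 0.5 N and contact force between the fingers and plate above 1 N and contact force between plate and pointer below 0.3 N and distance between the grasp point and knob below 0.045 m and linear speed of plate below 0.01 m/s and angular speed of plate below 0.1 rad/s); the arm keeps its last pose, push and grip.
It fails at once if the plate tips (more than 0.1 rad) (angle between plate's own z axis and vertical above 0.1 rad).
It fails at once if the plate is lifted out of the guide (8 mm or more) (z of plate in the frame of guide above 0.068 m).
It fails at once if the pointer is pushed hard (over 15 N) (contact force between anything else and pointer above 15 N).
It fails at once if something around is shifted by more than 30 mm (distance of any of clamp, ring from where it was at the start of the episode above 0.03 m).
It also fails if it takes over 32 s, if anything falls off the work surface, if the arm or the gripper's body presses on something with over 40 N, if the wrist force passes 120 N, or if a joint passes its speed limit or range.

ROBOT

A 6-joint arm with a two-finger parallel gripper is mounted at the origin on a cart in front of the work surface, level with it; the furniture and walls round the work are solid. World frame = base frame: x ahead of the robot, y to its left, z up, the work surface at z = 0. Lengths are in m, angles in rad, forces in N, time in s.
With the tool pointing down it reaches from about 0.3 to 0.85 m from the base axis. Payload 4.2 kg.
Tool frame: the origin (TCP) lies between the finger pads; the fingertips stand 19 mm ahead of it and the grasp point (between the pads) is the TCP; z points along the fingers, y is the direction in which the jaws open and shut (so a half turn about z gives the same grasp; the last joint's range is limited). The gripper opens to 91 mm and grips with 3 to 60 N. Pads are 32 mm wide; open, the fingers measure 118 mm over their backs; the gripper's body (76 mm by 178 mm) begins 60 mm behind the grasp point.
Start: joints at [1.297, 0.32, 1.565, -0, 1.257, -0.02], TCP at [0.144, 0.557, 0.233] pointing down, gripper open.
Joint ranges: [-3.11, 3.11], [-0.84, 2.01], [0.21, 2.61], [-1.34, 4.49], [0.05, 2.63], [-2.56, 2.56]. Speed limits (rad/s): [2.57, 2.57, 3.14, 3.14, 3.14, 3.14].

INTERFACE

Orientations are given as a unit quaternion [w, x, y, z].
In Python, from plant import telemetry, eyes, bot gives the robot as it stands.
- The arm moves only by the tool send_rows, never from a script. Its argument "moves" is a list of rows, each an object with "gripper": the finger opening in mm, from 0 to 91.2; "travel": the shift along the world's x, y, z in mm, a list of three; "spin": the turn about the world's z in rad. A call has 1 to 8 rows; each row is the pose to reach, as a shift and turn from the pose commanded when the call began; what a row does not reach only later rows make up. A row lasts 1/8 s, in which the tool goes at most 62.5 mm and 10.7 degrees, less where a joint would pass 70% of its speed; a pose out of reach is approached as far as the arm can. A call with a gripper value outside its range is refused whole. The fingers move at their own pace and stop on an object; the grip force is fixed at half the most. Time passes only in rows, so rows that repeat a pose let the fingers close. It gives the time, the measured TCP pose, the force and the opening at its end, in the units of the state.
- telemetry.sense(): the state, without advancing time (a new reading comes with each control period).
- eyes.snapshot(name): name is "scene" or "top" or "wrist"; returns (picture, depth): 400x640x3 uint8, red, green, blue; 400x640 float32, m along the optical axis (not along the pixel's ray), 0 where there is no reading.
- eyes.get_calibration(name): a dict with "mtx" (3x3 intrinsics, pixels), "rvec" (rotation vector, rad) and "tvec" (3), from world to camera coordinates, as OpenCV has them; the wrist camera has in their place "hand_eye" (4x4, takes a point from camera to tool coordinates, whose origin is the TCP and whose axes are the flange's). Camera axes: x right, y down, z forward; pixel columns grow to the right and rows downward; lengths in m; the calibration is good to about 2 mm. A picture is of the moment at which its call begins: read the wrist's pose just before it. get_calibration takes no time and is no camera call.
- bot.finish_job(): hands the job in, once; it reports no verdict.
The state is a dict: "clock": time; "joint_pos": joint angles; "qvel": joint speeds; "tau": joint torques, N m; "position": TCP position; "tcp_rot": TCP orientation; "wrist_force": force on the tool from outside, world axes, zero at the start; "wrist_torque": the same for the moment, N m; "gripper_width": finger opening in m.
Only numpy, scipy, OpenCV 4.12 (cv2) and the standard library are available. Lean on these libraries where they do the work, as an engineer would, in place of code of your own. Each camera call takes 0.05 s, during which the arm holds its last target.

## Working session

There is one attempt and no reset: what is moved stays moved. The work goes in short steps, Python scripts to look and compute and a tool call to move; the robot and the scene stay as the last step left them, time stands still between calls to the robot, and variables do not carry over. Pictures are saved under pics/ and viewed, and the job is handed in when it is done.

Besides the shell and the picture viewer there is one more tool, called after "Call:" as a command line: name --argument value ..., lists and objects as JSON in quotes. send_rows: Moves the arm, as the interface text tells. Its arguments: {"type":"object","properties":{"moves":{"type":"array"}},"required":["moves"]}

```bash
mkdir -p pics; python3 - <<'E'
from plant import telemetry, eyes, bot
import cv2,numpy as np
s=telemetry.sense();print(s)
for n in ("scene","top"):
    p,d=eyes.snapshot(n);np.save(f"pics/{n}_d.npy",d);cv2.imwrite(f"pics/{n}0.png",p[:,:,::-1])
for n in ("scene","top","wrist"): print(n,eyes.get_calibration(n))
E
```

```text
{'clock': 0.0, 'joint_pos': array([ 1.29702288e+00,  3.20286919e-01,  1.56568052e+00, -2.08516170e-05,
        1.25737635e+00, -2.00118001e-02]), 'qvel': array([-1.71953930e-04, -5.75224966e-05, -8.39865001e-04,  2.56275106e-04,
        1.36877474e-03,  3.17018980e-05]), 'tau': array([-7.67566780e-04, -4.12472105e+01, -2.31967038e+01,  7.27739744e-02,
        4.56952164e-02, -1.39362182e-04]), 'position': array([0.14423695, 0.55613051, 0.23212253]), 'tcp_rot': array([-1.18344701e-04,  1.26537412e-01,  9.91961449e-01, -8.67593771e-04]), 'wrist_force': array([-0.3840114 ,  0.63256332,  0.19916225]), 'wrist_torque': array([0.02122875, 0.01516126, 0.03703753]), 'gripper_width': 0.09118500225736736}
scene {'mtx': array([[499.40213198,   0.        , 325.6540157 ],
       [  0.        , 499.40213198, 204.17597613],
       [  0.        ,   0.        ,   1.        ]]), 'rvec': array([ 1.24175695,  2.36621961, -0.85951597]), 'tvec': array([ 0.26879586, -0.33497907,  1.35470937])}
top {'mtx': array([[393.96405013,   0.        , 318.53631805],
       [  0.        , 393.96405013, 203.89670247],
       [  0.        ,   0.        ,   1.        ]]), 'rvec': array([ 2.20948678, -2.15942766,  0.13640309]), 'tvec': array([0.03211513, 0.59898662, 0.86446852])}
wrist {'mtx': array([[323.61856839,   0.        , 319.0383828 ],
       [  0.        , 323.61856839, 197.91520129],
       [  0.        ,   0.        ,   1.        ]]), 'hand_eye': array([[-3.52695677e-05, -9.54723720e-01, -2.97493896e-01,
         8.43851770e-02],
       [ 9.99999985e-01,  1.65324446e-05, -1.71611872e-04,
        -1.72435991e-04],
       [ 1.68760226e-04, -2.97493897e-01,  9.54723705e-01,
        -1.51924747e-01],
       [ 0.00000000e+00,  0.00000000e+00,  0.00000000e+00,
         1.00000000e+00]])}
```

View pics/scene0.png

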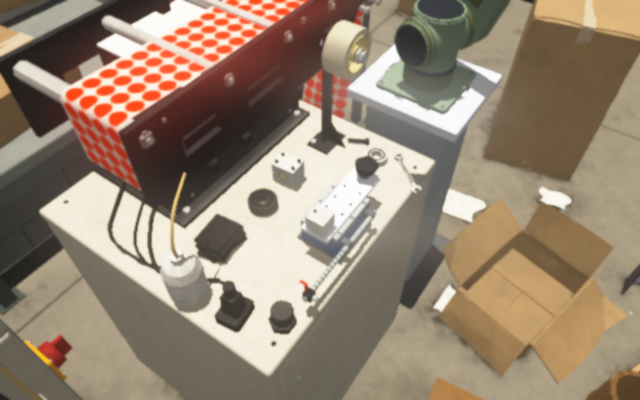

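View pics/top0.png

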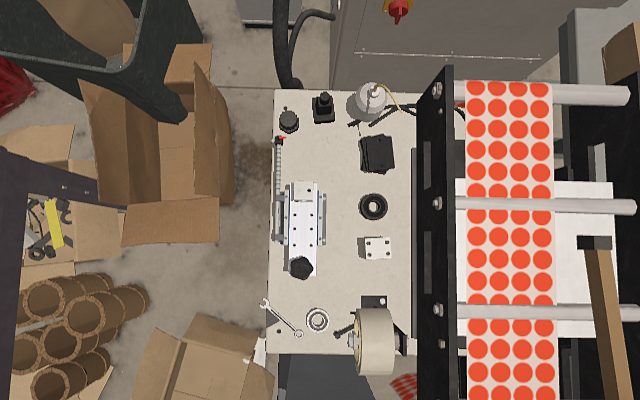

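```bash
cat > h.py <<'E'
import numpy as np,cv2
from plant import telemetry, eyes, bot
from scipy.spatial.transform import Rotation as R
def cam(name,s=None):
    c=eyes.get_calibration(name);K=c["mtx"]
    if name=="wrist":
        s=s or telemetry.sense();q=s["tcp_rot"];T=np.eye(4)
        T[:3,:3]=R.from_quat([q[1],q[2],q[3],q[0]]).as_matrix();T[:3,3]=s["position"]
        W=T@c["hand_eye"];return K,W[:3,:3],W[:3,3]
    Rm=cv2.Rodrigues(c["rvec"])[0];return K,Rm.T,-Rm.T@c["tvec"]
def plane(C,uv,z):
    K,Rw,o=C;uv=np.atleast_2d(uv).astype(float)
    r=(Rw@np.linalg.inv(K)@np.c_[uv,np.ones(len(uv))].T).T
    return o+r*((z-o[2])/r[:,2])[:,None]
def cloud(C,d):
    K,Rw,o=C;v,u=np.mgrid[:d.shape[0],:d.shape[1]]
    r=np.stack([u,v,np.ones_like(u)],-1)@np.linalg.inv(K).T*d[...,None]
    return r@Rw.T+o
def proj(C,P):
    K,Rw,o=C;p=(np.atleast_2d(P)-o)@Rw;p=p@K.T;return p[:,:2]/p[:,2:]
E
python3 - <<'E'
from h import *
im=cv2.imread("pics/top0.png");d=np.load("pics/top_d.npy")
C=cam("top");P=cloud(C,d);print("cam",C[2])
for u,v in [(300,268),(303,190),(302,235),(272,215),(330,215),(380,247),(373,207),(280,140),(345,300),(278,170)]:print(u,v,P[v,u].round(3))
x0,y0,x1,y1=255,120,405,300
cv2.imwrite("pics/topc.png",cv2.resize(im[y0:y1,x0:x1],None,fx=3.3,fy=3.3,interpolation=cv2.INTER_CUBIC))
im=cv2.imread("pics/scene0.png")
cv2.imwrite("pics/scenec.png",cv2.resize(im[140:310,230:430],None,fx=3.5,fy=3.5,interpolation=cv2.INTER_CUBIC))
E
```

```text
cam [0.51124358 0.06949799 0.9170181 ]
300 268 [0.459 0.083 0.106]
303 190 [0.619 0.081 0.105]
302 235 [0.526 0.081 0.072]
272 215 [ 0.572  0.153 -0.001]
330 215 [ 0.576  0.018 -0.001]
380 247 [ 0.504 -0.091  0.049]
373 207 [ 0.597 -0.083  0.001]
280 140 [0.737 0.136 0.054]
345 300 [ 0.381 -0.02   0.   ]
278 170 [0.669 0.138 0.05 ]
```

View pics/topc.png

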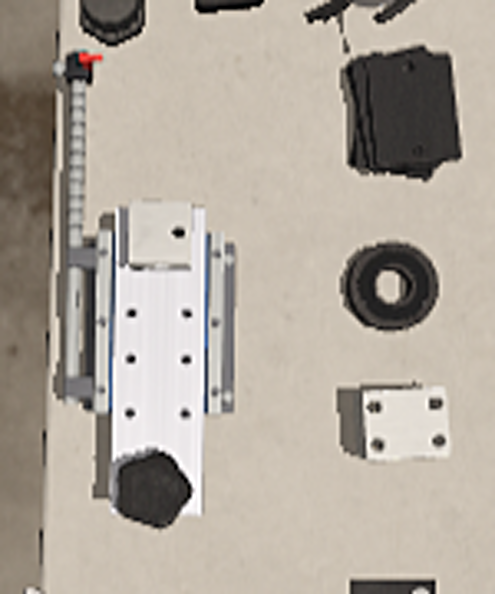

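View pics/scenec.png

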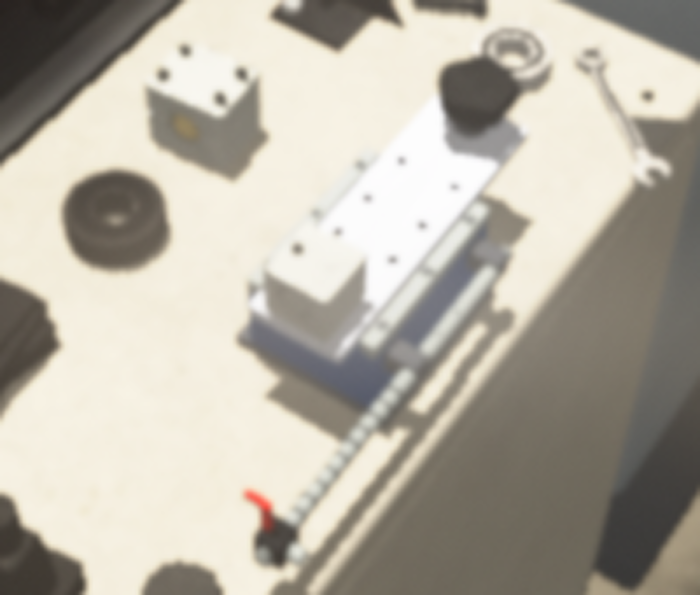

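```bash
python3 - <<'E'
from h import *
im=cv2.imread("pics/top0.png");d=np.load("pics/top_d.npy")
C=cam("top");P=cloud(C,d);X,Y,Z=P[...,0],P[...,1],P[...,2]
roi=(X>.42)&(X<.8)&(Y>.0)&(Y<.17)
hsv=cv2.cvtColor(im,cv2.COLOR_BGR2HSV)
# knob
m=roi&(Z>.09)&(hsv[...,2]<90)
v,u=np.nonzero(m);h=cv2.convexHull(np.c_[u,v].astype(np.float32));(c,r)=cv2.minEnclosingCircle(h)
mm=cv2.moments(h);cc=(mm['m10']/mm['m00'],mm['m01']/mm['m00'])
print("knob",len(u),c,r,plane(C,[c,cc],.109))
# block top
m=roi&(Z>.09)&(hsv[...,2]>150)
v,u=np.nonzero(m);pts=plane(C,np.c_[u,v],.109)[:,:2]
print("block",len(u),cv2.minAreaRect(pts.astype(np.float32)))
# plate
m=roi&(Z>.062)&(Z<.08)&(hsv[...,2]>225)&(hsv[...,1]<25)
v,u=np.nonzero(m);pts=plane(C,np.c_[u,v],.07)[:,:2]
print("plate",len(u),cv2.minAreaRect(pts.astype(np.float32)),pts[:,0].min(),pts[:,0].max())
# per-row plate edges
L=[]
for row in range(205,255):
    s=u[v==row]
    if len(s)>10: L.append((row,s.min(),s.max()))
L=np.array(L)
for k in (1,2):
    q=plane(C,L[:,[k,0]],.07);print("edge yaw",np.polyfit(q[:,0],q[:,1],1), len(q))
# rod
m=roi&(Z>.03)&(Z<.06)&(Y>.115)&(X>.66)&(X<.72)
v,u=np.nonzero(m)
q=[(u[v==r].mean(),r) for r in np.unique(v)];q=plane(C,np.array(q),.05);print("rod",np.polyfit(q[:,0],q[:,1],1),len(q))
# fences/guide: blobs in rod supports
red=roi&(hsv[...,1]>150)&((hsv[...,0]<10)|(hsv[...,0]>170))&(hsv[...,2]>120)
v,u=np.nonzero(red);print("red",u.min(),u.max(),v.min(),v.max(),u.mean(),v.mean(),Z[red]);
print(list(zip(u,v)))
print(plane(C,[(u.mean(),v.mean()),(u.max(),v[u==u.max()].mean())],.075))
E
```

```text
knob 690 (315.16796875, 210.09967041015625) 359.9312438964844 [[0.57723886 0.05463068 0.109     ]
 [0.58858777 0.05714255 0.109     ]]
block 703 ((0.6216893792152405, 0.027279436588287354), (0.83049476146698, 1.2671233415603638), 1.0821919441223145)
plate 1584 ((0.5395448803901672, 0.08053898811340332), (0.08119723200798035, 0.19687019288539886), 89.89039611816406) 0.4411588330344203 0.638036051112725
edge yaw [0.00321258 0.1069794 ] 50
edge yaw [0.01130901 0.04510081] 50
rod [0.02248779 0.12352821] 27
red 279 553 1 394 468.9620253164557 210.56962025316454 [0.9170181  0.9170181  0.9170181  0.9170181  0.9170181  0.9170181
 0.9170181  0.9170181  0.9170181  0.9170181  0.9170181  0.9170181
 0.9170181  0.9170181  0.07683521 0.07572806 0.07884771 0.9170181
 0.07470801 0.07603241 0.07729216 0.07664002 0.07855048 0.07657646
 0.07698003 0.05293445 0.07015196 0.07265008 0.05970802 0.9170181
 0.9170181  0.9170181  0.9170181  0.9170181  0.9170181  0.9170181
 0.9170181  0.9170181  0.9170181  0.9170181  0.9170181  0.9170181
 0.9170181  0.9170181  0.9170181  0.9170181  0.9170181  0.9170181
 0.91701
[... 2233 characters left out ...]
.int64(278)), (np.int64(497), np.int64(278)), (np.int64(535), np.int64(281)), (np.int64(501), np.int64(282)), (np.int64(529), np.int64(282)), (np.int64(501), np.int64(287)), (np.int64(480), np.int64(328)), (np.int64(547), np.int64(331)), (np.int64(525), np.int64(334)), (np.int64(551), np.int64(346)), (np.int64(486), np.int64(347)), (np.int64(524), np.int64(356)), (np.int64(477), np.int64(368)), (np.int64(516), np.int64(368)), (np.int64(553), np.int64(369)), (np.int64(469), np.int64(373)), (np.int64(521), np.int64(377)), (np.int64(399), np.int64(390)), (np.int64(502), np.int64(393)), (np.int64(540), np.int64(394))]
[[ 0.58695095 -0.27949339  0.075     ]
 [ 0.25743989 -0.45259447  0.075     ]]
```

```bash
python3 - <<'E'
from h import *
im=cv2.imread("pics/top0.png");d=np.load("pics/top_d.npy")
C=cam("top");P=cloud(C,d);X,Y,Z=P[...,0],P[...,1],P[...,2]
roi=(X>.40)&(X<.8)&(Y>.0)&(Y<.17)&(d>0.5)
hsv=cv2.cvtColor(im,cv2.COLOR_BGR2HSV)
m=(roi&(Z>.085)&(hsv[...,2]<100)&(X<.52)).astype(np.uint8)
h=max(cv2.findContours(m,0,1)[0],key=cv2.contourArea)
(c,r)=cv2.minEnclosingCircle(h);mm=cv2.moments(h);cc=(mm['m10']/mm['m00'],mm['m01']/mm['m00'])
print("knob",c,r,cc,plane(C,[c,cc],.109), plane(C,[c,cc],.098))
m=(roi&(Z>.09)&(hsv[...,2]>150)&(X>.55)).astype(np.uint8)
v,u=np.nonzero(m);pts=plane(C,np.c_[u,v],.109)[:,:2]
print("block",len(u),cv2.minAreaRect(pts.astype(np.float32)))
red=(roi&(hsv[...,1]>110)&((hsv[...,0]<12)|(hsv[...,0]>168)))
v,u=np.nonzero(red);print(sorted(zip(v,u)));q=plane(C,np.c_[u,v],.075)
k=u>=280;print("ptr",np.c_[u,v][k].mean(0),q[k].mean(0))
# rod axis
for lo,hi in ((.60,.66),(.66,.72)):
  pass
m=roi&(Z>.04)&(Z<.06)&(Y>.12)&(Y<.16)&(X>.52)&(X<.72);v,u=np.nonzero(m)
for r in range(v.min(),v.max(),4):
  s=u[v==r]; print(r,s.min(),s.max(),plane(C,[[s.mean(),r]],.05).round(4)[0,:2],end=' ')
E
```

```text
knob (300.6824951171875, 267.7015075683594) 11.77557373046875 (300.7412037037037, 267.91527777777776) [[0.45944087 0.08137123 0.109     ]
 [0.45901476 0.08124126 0.109     ]] [[0.45873565 0.08153287 0.098     ]
 [0.45830374 0.08140113 0.098     ]]
block 353 ((0.6193681359291077, 0.08073017001152039), (0.03956777602434158, 0.037253931164741516), 1.4136669635772705)
[(np.int64(136), np.int64(279)), (np.int64(136), np.int64(280)), (np.int64(136), np.int64(281)), (np.int64(136), np.int64(285)), (np.int64(137), np.int64(279)), (np.int64(137), np.int64(280)), (np.int64(137), np.int64(281)), (np.int64(137), np.int64(282)), (np.int64(137), np.int64(283)), (np.int64(137), np.int64(284)), (np.int64(137), np.int64(285)), (np.int64(138), np.int64(279)), (np.int64(138), np.int64(280)), (np.int64(138), np.int64(281)), (np.int64(138), np.int64(282)), (np.int64(138), np.int64(283)), (np.int64(139), np.int64(280)), (np.int64(139), np.int64(281)), (np.int64(139), np.int64(282)), (np.int64(140), np.int64(280)), (np.int64(140), np.int64(281)), (np.int64(140), np.int64(282)), (np.int64(141), np.int64(282)), (np.int64(264), np.int64(310))]
ptr [283.0952381 144.       ] [0.72287929 0.12705798 0.075     ]
148 276 277 [0.7193 0.1431] 152 276 280 [0.7102 0.1395] 156 276 280 [0.7012 0.1392] 160 276 280 [0.6921 0.1389] 164 276 280 [0.6831 0.1386] 168 276 280 [0.674  0.1383] 172 276 279 [0.665  0.1392] 176 276 279 [0.656  0.1389] 180 276 279 [0.647  0.1386] 184 276 279 [0.6381 0.1383] 188 276 279 [0.6291 0.138 ] 192 276 279 [0.6202 0.1377] 196 275 283 [0.6114 0.1342] 200 275 283 [0.6025 0.1339] 204 275 279 [0.5935 0.138 ] 208 275 279 [0.5847 0.1377] 212 275 279 [0.5759 0.1374] 216 275 278 [0.567  0.1383] 220 275 278 [0.5582 0.138 ] 224 275 278 [0.5494 0.1377] 228 275 278 [0.5407 0.1374] 232 275 278 [0.5319 0.1371] 236 274 282 [0.5233 0.1336]
```

Call:
send_rows --moves '[{"gripper": 91,"travel": [35,-50,0],"spin": 0.03},{"gripper": 91,"travel": [70,-103,0],"spin": 0.06},{"gripper": 91,"travel": [105,-156,0],"spin": 0.09},{"gripper": 91,"travel": [140,-209,0],"spin": 0.13},{"gripper": 91,"travel": [175,-262,0],"spin": 0.16},{"gripper": 91,"travel": [210,-315,0],"spin": 0.2},{"gripper": 91,"travel": [245,-367,0],"spin": 0.23},{"gripper": 91,"travel": [280,-420,0],"spin": 0.275}]'

```text
clock: 1.1
position: [0.4216, 0.14, 0.2329]
tcp_rot: [0.0, -0.011, 1.0, 0.0]
wrist_force: [0.6, 0.3, -0.8]
gripper_width: 0.0909
```

Call:
send_rows --moves '[{"gripper": 91,"travel": [30,-45,0],"spin": 0},{"gripper": 91,"travel": [35,-55,-20],"spin": 0},{"gripper": 91,"travel": [35,-55,-20],"spin": 0},{"gripper": 91,"travel": [35,-55,-20],"spin": 0}]'

```text
clock: 1.6
position: [0.4557, 0.0874, 0.2132]
tcp_rot: [-0.0, -0.011, 1.0, 0.0]
wrist_force: [-0.1, 0.1, 0.0]
gripper_width: 0.0906
```

```bash
python3 - <<'E'
from h import *
s=telemetry.sense();print(s['clock'],s['position'],s['tcp_rot'],s['wrist_force'],s['joint_pos'],abs(s['qvel']).max())
p,d=eyes.snapshot("wrist");cv2.imwrite("pics/w1.png",p[:,:,::-1]);np.save("pics/w1_d.npy",d)
import pickle;pickle.dump(cam("wrist",s),open("pics/w1.pkl","wb"))
E
```

```text
1.6 [0.45568617 0.08737531 0.21324058] [-8.11074526e-05 -1.08367575e-02  9.99941252e-01  2.23360773e-04] [-0.14558378  0.13017988  0.0427746 ] [ 1.64339095e-01  1.59901432e-01  1.83522363e+00  5.11625473e-04
  1.14655965e+00 -1.42834179e+00] 0.0130197773467034
```

View pics/w1.png

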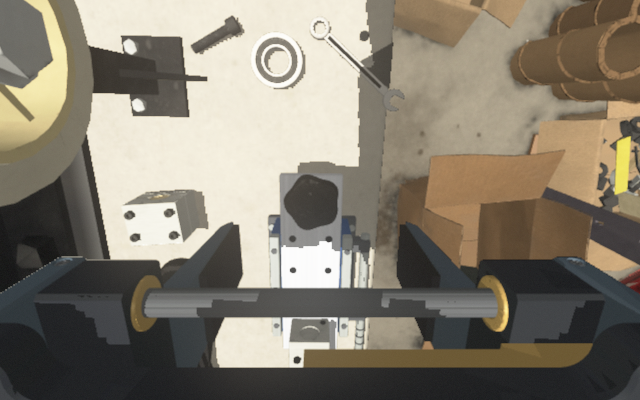

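```bash
python3 - <<'E'
from h import *
import pickle
im=cv2.imread("pics/w1.png");d=np.load("pics/w1_d.npy");C=pickle.load(open("pics/w1.pkl","rb"))
P=cloud(C,d);X,Y,Z=P[...,0],P[...,1],P[...,2]
hsv=cv2.cvtColor(im,cv2.COLOR_BGR2HSV)
g=np.zeros(d.shape,bool);g[165:240,270:355]=1
m=(g&(Z>.085)&(Z<.12)&(hsv[...,2]<100)).astype(np.uint8)
h=max(cv2.findContours(m,0,1)[0],key=cv2.contourArea)
c,r=cv2.minEnclosingCircle(h);mm=cv2.moments(h);cc=(mm['m10']/mm['m00'],mm['m01']/mm['m00'])
print("knob",c,r,cc,plane(C,[c,cc],.109),np.median(Z[m>0]))
gr=im.astype(int).sum(2)
for v in (180,200,215,230,245,258,270,280):
  row=(abs(Z[v]-.07)<.012)&(np.arange(640)>260)&(np.arange(640)<360)
  print(v,[ (u,hsv[v,u,2],hsv[v,u,1],round(Z[v,u]*1000)) for u in list(range(268,292,2))+list(range(336,364,2))][:30] if v in(230,258) else '')
cv2.imwrite("pics/w1c.png",cv2.resize(im[160:345,255:385],None,fx=3.2,fy=3.2,interpolation=cv2.INTER_CUBIC))
E
```

```text
knob (312.1524658203125, 201.32728576660156) 28.348478317260742 (311.9349574632637, 201.676411446249) [[0.45413504 0.08134804 0.109     ]
 [0.45444417 0.08117177 0.109     ]] 0.10806109803529224
180 
200 
215 
230 [(268, np.uint8(195), np.uint8(29), 1), (270, np.uint8(174), np.uint8(10), 9), (272, np.uint8(132), np.uint8(33), 50), (274, np.uint8(103), np.uint8(62), 51), (276, np.uint8(104), np.uint8(64), 51), (278, np.uint8(103), np.uint8(64), 50), (280, np.uint8(121), np.uint8(13), 51), (282, np.uint8(148), np.uint8(5), 70), (284, np.uint8(143), np.uint8(5), 69), (286, np.uint8(150), np.uint8(5), 69), (288, np.uint8(147), np.uint8(5), 71), (290, np.uint8(144), np.uint8(5), 69), (336, np.uint8(143), np.uint8(4), 70), (338, np.uint8(142), np.uint8(2), 69), (340, np.uint8(128), np.uint8(10), 70), (342, np.uint8(91), np.uint8(84), 48), (344, np.uint8(91), np.uint8(84), 48), (346, np.uint8(90), np.uint8(82), 47), (348, np.uint8(92), np.uint8(83), 50), (350, np.uint8(97), np.uint8(24), 48), (352, np.uint8(111), np.uint8(11), 15), (354, np.uint8(92), np.uint8(11), 12), (356, np.uint8(121),
[... 475 characters left out ...]
t8(251), np.uint8(0), 70), (286, np.uint8(253), np.uint8(0), 71), (288, np.uint8(253), np.uint8(0), 71), (290, np.uint8(252), np.uint8(0), 70), (336, np.uint8(252), np.uint8(0), 69), (338, np.uint8(251), np.uint8(1), 70), (340, np.uint8(161), np.uint8(74), 69), (342, np.uint8(182), np.uint8(11), 67), (344, np.uint8(231), np.uint8(9), 68), (346, np.uint8(230), np.uint8(8), 68), (348, np.uint8(229), np.uint8(9), 70), (350, np.uint8(224), np.uint8(9), 68), (352, np.uint8(81), np.uint8(6), 9), (354, np.uint8(106), np.uint8(22), 9), (356, np.uint8(200), np.uint8(36), 1), (358, np.uint8(233), np.uint8(26), 0), (360, np.uint8(176), np.uint8(13), 47), (362, np.uint8(216), np.uint8(13), 50)]
270 
280
```

View pics/w1c.png

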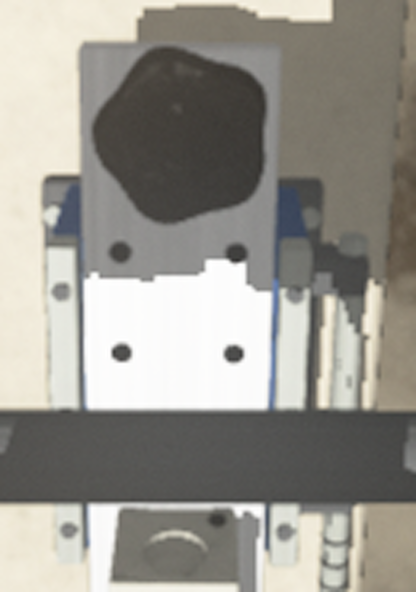

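```bash
python3 - <<'E'
from h import *
import pickle
im=cv2.imread("pics/w1.png");C=pickle.load(open("pics/w1.pkl","rb"))
g=cv2.cvtColor(im,cv2.COLOR_BGR2GRAY).astype(float)
def edge(v,a,b):
    r=np.abs(np.diff(cv2.GaussianBlur(g[v:v+1],(3,1),0)[0]))[a:b];return a+.5+(r*np.arange(len(r)))[max(0,r.argmax()-2):r.argmax()+3].sum()/r[max(0,r.argmax()-2):r.argmax()+3].sum()
L=[];Rr=[]
for v in list(range(178,212)):
    L.append((edge(v,274,286),v));Rr.append((edge(v,336,348),v))
for n,q,z in (("L",L,.07),("R",Rr,.07)):
    p=plane(C,np.array(q),z);f=np.polyfit(p[:,0],p[:,1],1);print(n,f,np.polyval(f,[.45,.60]),(p[:,1]-np.polyval(f,p[:,0])).std())
# fence outer edges
for n,a,b in (("FL",262,276),("FR",344,358)):
    p=plane(C,np.array([(edge(v,a,b),v) for v in range(236,284)]),.068);f=np.polyfit(p[:,0],p[:,1],1);print(n,f,np.polyval(f,[.45,.60]),(p[:,1]-np.polyval(f,p[:,0])).std())
T=cam("top");print("tip",plane(T,[(284,137),(283.5,137.2)],.075),"plate end top",)
im=cv2.imread("pics/top0.png");gt=cv2.cvtColor(im,cv2.COLOR_BGR2GRAY)
print(gt[176:190,292:318:3])
E
```

```text
L [0.00822314 0.04564444] [0.04934485 0.05057833] 9.040300654325603e-05
R [-0.08288863  0.1435969 ] [0.10629701 0.09386371] 0.0011978383195658576
FL [-0.017851    0.04713787] [0.03910492 0.03642727] 0.001249162685288586
FR [0.02136248 0.11110189] [0.120715   0.12391937] 0.0022941066580727297
tip [[0.7381193  0.12547179 0.075     ]
 [0.73764257 0.1265449  0.075     ]] plate end top
[[194 195 195 195 195 194 194 196 194]
 [195 194 196 194 196 195 194 195 193]
 [194 194 194 195 196 195 195 193 192]
 [195 194 193 197 195 193 194 196 194]
 [195 198 178 180 196 194 194 200 197]
 [197 206 196 196 204 205 204 183 196]
 [176 211 210 211 210 210 211 154 173]
 [135 210 208 210 209 209 211 188 221]
 [120 211 206 210 210 209 209 202 238]
 [122 212 206 209 211 209 209 198 234]
 [122 213 207 209 209 210 211 194 234]
 [122 214 208 210 210 214 217 192 234]
 [122 212 205 208 212 223 199 191 234]
 [122 213 203 208 211 172 121 191 238]]
```

Call:
send_rows --moves '[{"gripper": 91,"travel": [1,-6,-40],"spin": -0.012},{"gripper": 91,"travel": [1,-6,-80],"spin": -0.012},{"gripper": 91,"travel": [1,-6,-105],"spin": -0.012},{"gripper": 91,"travel": [1,-6,-115],"spin": -0.012},{"gripper": 91,"travel": [1,-6,-115],"spin": -0.012},{"gripper": 60,"travel": [1,-6,-115],"spin": -0.012},{"gripper": 50,"travel": [1,-6,-115],"spin": -0.012}]'

```text
clock: 2.52
position: [0.4576, 0.081, 0.099]
tcp_rot: [0.001, -0.005, 1.0, 0.0]
wrist_force: [0.1, -0.0, -0.6]
gripper_width: 0.0733
```

Call:
send_rows --moves '[{"gripper": 40,"travel": [0,0,0],"spin": 0},{"gripper": 30,"travel": [0,0,0],"spin": 0},{"gripper": 30,"travel": [0,0,0],"spin": 0},{"gripper": 30,"travel": [0,0,0],"spin": 0}]'

```text
clock: 3.02
position: [0.4569, 0.0809, 0.098]
tcp_rot: [-0.0, -0.005, 1.0, 0.0]
wrist_force: [-1.1, 0.3, 1.0]
gripper_width: 0.0434
```

```bash
python3 - <<'E'
from h import *
s=telemetry.sense();print(s['clock'],s['position'],s['tcp_rot'],s['wrist_force'],s['wrist_torque'],s['gripper_width'])
p,d=eyes.snapshot("top");cv2.imwrite("pics/t2.png",cv2.resize(p[120:300,255:405,::-1],None,fx=3.3,fy=3.3,interpolation=cv2.INTER_CUBIC))
cv2.imwrite("pics/t2raw.png",p[:,:,::-1])
E
```

```text
3.025 [0.45685469 0.08085849 0.09803986] [-8.37358467e-05 -4.60964391e-03  9.99989368e-01  8.47960109e-05] [-1.08537171  0.34140594  1.03407791] [-0.02900155  0.14151443  0.00909648] 0.043422745956479235
```

View pics/t2.png

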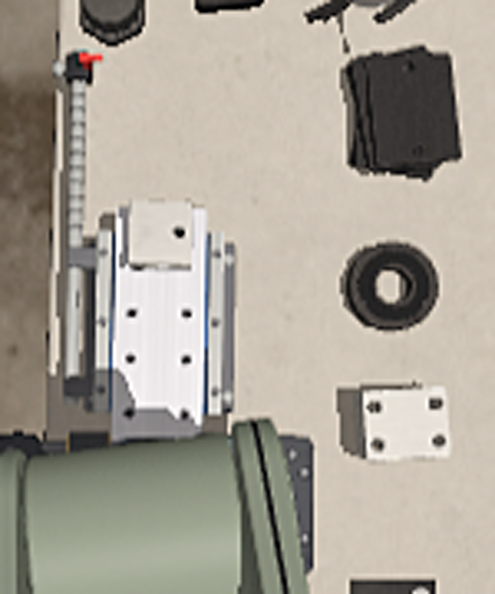

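Call:
send_rows --moves '[{"gripper": 30,"travel": [0,0,-1.5],"spin": 0},{"gripper": 30,"travel": [3,0,-1.5],"spin": 0},{"gripper": 30,"travel": [7,0,-1.5],"spin": 0},{"gripper": 30,"travel": [11,0.1,-1.5],"spin": 0},{"gripper": 30,"travel": [15,0.1,-1.5],"spin": 0},{"gripper": 30,"travel": [20,0.2,-1.5],"spin": 0}]'

```text
clock: 3.82
position: [0.4686, 0.0807, 0.0977]
tcp_rot: [-0.009, -0.004, 1.0, -0.0]
wrist_force: [-22.3, 0.8, 30.0]
gripper_width: 0.0434
```

```bash
python3 - <<'E'
from h import *
s=telemetry.sense();print(s['clock'],s['position'],s['tcp_rot'],s['wrist_force'],s['wrist_torque'],s['gripper_width'])
E
```

```text
3.825 [0.46855023 0.08067217 0.09767631] [-9.03670312e-03 -4.27565895e-03  9.99949956e-01 -3.76582657e-04] [-22.33958161   0.8370083   29.99298754] [ 0.05792671  3.73603457 -0.00956082] 0.043441583042937514
```

Call:
send_rows --moves '[{"gripper": 30,"travel": [0,0,0.5],"spin": 0},{"gripper": 30,"travel": [0,0,1.0],"spin": 0},{"gripper": 30,"travel": [0,0,1.0],"spin": 0}]'

```text
clock: 4.2
position: [0.4717, 0.0807, 0.0979]
tcp_rot: [-0.006, -0.004, 1.0, -0.0]
wrist_force: [-13.1, -0.5, 16.1]
gripper_width: 0.0437
```

```bash
python3 - <<'E'
from h import *
s=telemetry.sense();print(s['clock'],s['position'],s['tcp_rot'],s['wrist_force'],s['wrist_torque'],s['gripper_width'])
p,d=eyes.snapshot("top");cv2.imwrite("pics/t3.png",cv2.resize(p[120:300,255:405,::-1],None,fx=3.3,fy=3.3,interpolation=cv2.INTER_CUBIC))
cv2.imwrite("pics/t3raw.png",p[:,:,::-1])
E
```

```text
4.2 [0.4716889  0.08067949 0.09785484] [-5.58169604e-03 -4.39488147e-03  9.99974702e-01 -3.53670711e-04] [-13.14669604  -0.46656525  16.14794141] [-0.09536653  2.2712124  -0.07221616] 0.043723517575257526
```

View pics/t3.png

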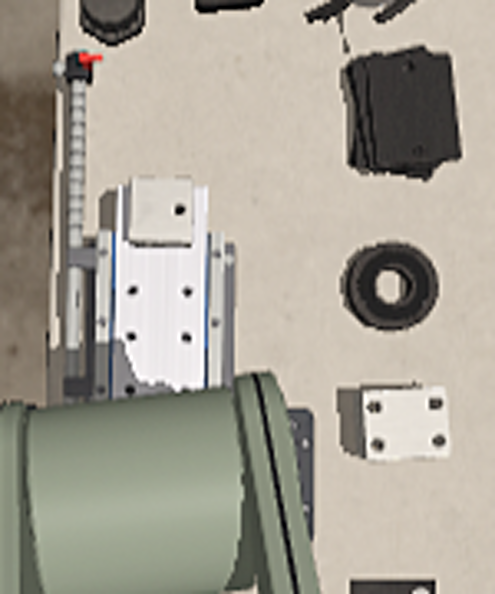

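Call:
send_rows --moves '[{"gripper": 30,"travel": [5,0,0.3],"spin": 0},{"gripper": 30,"travel": [10,0.1,0.3],"spin": 0},{"gripper": 30,"travel": [15,0.1,0.3],"spin": 0},{"gripper": 30,"travel": [20,0.2,0.3],"spin": 0},{"gripper": 30,"travel": [25,0.2,0.3],"spin": 0},{"gripper": 30,"travel": [30,0.3,0.3],"spin": 0}]'

```text
clock: 5.0
position: [0.5023, 0.081, 0.0979]
tcp_rot: [-0.005, -0.005, 1.0, -0.0]
wrist_force: [-11.5, -0.5, 12.3]
gripper_width: 0.0436
```

```bash
python3 - <<'E'
from h import *
s=telemetry.sense();print(s['clock'],s['position'],s['tcp_rot'],s['wrist_force'],s['wrist_torque'],s['gripper_width'])
E
```

```text
5.0 [0.50227935 0.08098169 0.09788124] [-5.25672359e-03 -4.51483799e-03  9.99975912e-01 -3.97971476e-04] [-11.54221885  -0.49541757  12.27725931] [-0.12206426  2.02288876 -0.05756151] 0.043573450608368286
```

Good: steady, 12 N down. Continue.

Call:
send_rows --moves '[{"gripper": 30,"travel": [5,0,0],"spin": 0},{"gripper": 30,"travel": [10,0.1,0],"spin": 0},{"gripper": 30,"travel": [15,0.1,0],"spin": 0},{"gripper": 30,"travel": [20,0.2,0],"spin": 0},{"gripper": 30,"travel": [25,0.2,0],"spin": 0},{"gripper": 30,"travel": [30,0.3,0],"spin": 0},{"gripper": 30,"travel": [35,0.3,0],"spin": 0},{"gripper": 30,"travel": [35,0.3,0],"spin": 0}]'

```text
clock: 6.0
position: [0.5388, 0.0814, 0.0979]
tcp_rot: [-0.004, -0.004, 1.0, -0.0]
wrist_force: [-7.6, -0.3, 8.9]
gripper_width: 0.0436
```

```bash
python3 - <<'E'
from h import *
s=telemetry.sense();print(s['clock'],s['position'],s['tcp_rot'],s['wrist_force'],s['wrist_torque'],s['gripper_width'])
for n in ("top","scene"):
  p,d=eyes.snapshot(n);cv2.imwrite(f"pics/{n}4raw.png",p[:,:,::-1]);np.save(f"pics/{n}4d.npy",d)
  p=p[120:250,255:355] if n=="top" else p[190:320,250:410]
  cv2.imwrite(f"pics/{n}4.png",cv2.resize(p[:,:,::-1],None,fx=4.5,fy=4.5,interpolation=cv2.INTER_CUBIC))
E
```

```text
6.0 [0.53884171 0.08136096 0.09791015] [-3.59389699e-03 -4.47264692e-03  9.99983498e-01 -2.89302232e-04] [-7.55166114 -0.33166858  8.86585205] [-0.16076956  1.37835677 -0.13798159] 0.043592011896264125
```

View pics/top4.png

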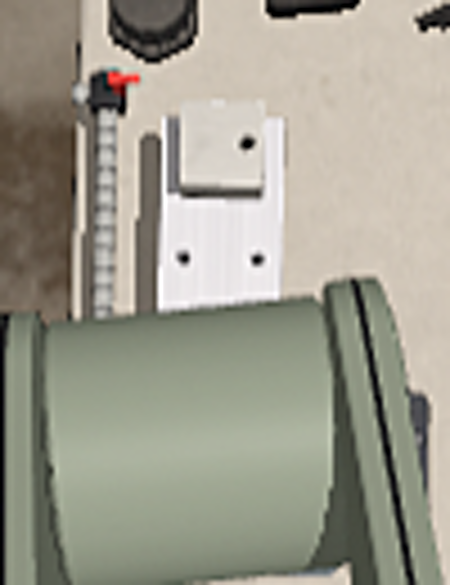

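View pics/scene4.png

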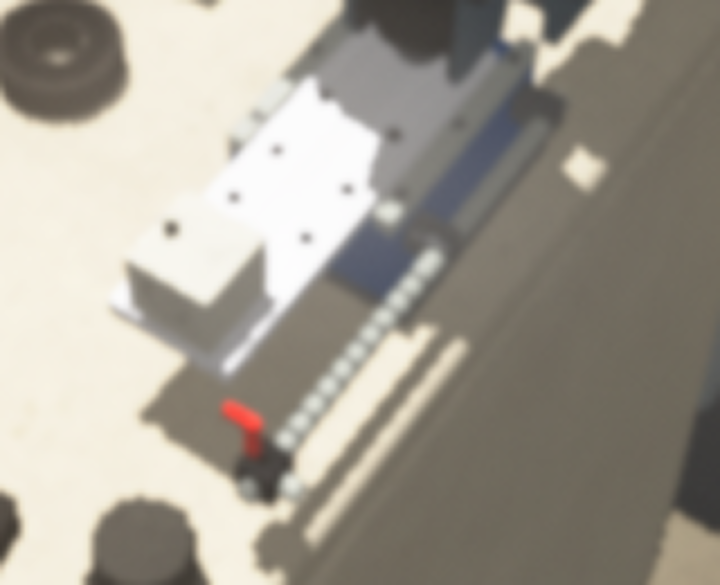

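```bash
python3 - <<'E'
from h import *
C=cam("top");im=cv2.imread("pics/top4raw.png");f=im.astype(float)
print("cols 314-318 / 292-294 blue channel")
for v in range(140,152):print(v,f[v,289:296,0].astype(int),f[v,310:319,0].astype(int))
rr=f[...,2]-f[...,1]
sub=rr[130:146,276:290].clip(20)-20
print(sub.astype(int))
for u in range(282,286):
  w=sub[:,u-276];print(u,(w*np.arange(130,146)).sum()/w.sum())
S=cam("scene");im=cv2.imread("pics/scene4raw.png").astype(float)
r=(im[...,2]-im[...,1])[270:310,285:320]
v,u=np.nonzero(r>60);print("scene red",sorted(zip(v+270,u+285)))
E
```

```text
cols 314-318 / 292-294 blue channel
140 [184 186 183 182 183 185 183] [181 180 181 182 181 180 180 181 180]
141 [184 184 186 182 181 181 180] [180 179 179 180 180 179 180 180 183]
142 [182 182 185 182 181 181 187] [191 187 204 198 182 181 181 181 184]
143 [184 181 183 179 183 183 198] [200 198 207 208 180 181 183 183 184]
144 [186 184 184 180 187 182 202] [201 199 199 208 178 180 183 184 184]
145 [185 186 191 162 167 163 205] [201 201 199 207 174 175 175 179 183]
146 [184 184 241 135 133 131 207] [201 201 199 201 220 217 214 224 163]
147 [182 181 254 125 123 122 208] [200 200 199 214 237 232 229 244 174]
148 [188 182 249 126 126 108 212] [205 203 201 221 234 229 227 243 169]
149 [140 188 253 127 126  96 212] [191 211 204 220 233 228 227 243 153]
150 [ 78 139 255 128 125 103 214] [115 173 208 210 233 228 228 244 152]
151 [ 87  67 255 130 127 107 216] [  0  88 210 203 234 229 228 243 152]
[[  0   0   0   0   0   0   0   0   0   0   0   0   0   0]
 [  0   0   0   0   0   0   0   0   0   0   0   0   0   0]
 [  0   0   0   0   0   0   0   0   0   0   0   0   0   0]
 [  0   0   0   0   0  
[... 1905 characters left out ...]
.int64(284), np.int64(303)), (np.int64(284), np.int64(304)), (np.int64(284), np.int64(305)), (np.int64(284), np.int64(306)), (np.int64(284), np.int64(307)), (np.int64(284), np.int64(308)), (np.int64(285), np.int64(304)), (np.int64(285), np.int64(305)), (np.int64(285), np.int64(306)), (np.int64(285), np.int64(307)), (np.int64(286), np.int64(304)), (np.int64(286), np.int64(305)), (np.int64(286), np.int64(306)), (np.int64(286), np.int64(307)), (np.int64(287), np.int64(305)), (np.int64(287), np.int64(306)), (np.int64(288), np.int64(305)), (np.int64(288), np.int64(306)), (np.int64(289), np.int64(305)), (np.int64(289), np.int64(306)), (np.int64(290), np.int64(305)), (np.int64(290), np.int64(306))]
```

```bash
python3 - <<'E'
from h import *
C=cam("top");g=np.array([1,.009,0])
for z in(.075,.078):print("top ptr",z,plane(C,[(284.5,137.0)],z)@g)
print("top end",plane(C,[(316,145.5),(291,145.5)],.07)@g, plane(C,[(316,145.5)],.07))
S=cam("scene");im=cv2.imread("pics/scene4raw.png")
for z in (.07,.06):print("scene end corner",z,plane(S,[(299.6,272.2)],z),plane(S,[(299.6,272.2)],z)@g)
for z in(.075,.078):print("scene ptr",plane(S,[(300.5,280.7),(302.5,281.7)],z),plane(S,[(300.5,280.7),(302.5,281.7)],z)@g)
cv2.imwrite("pics/s4z.png",cv2.resize(im[255:305,270:330],None,fx=12,fy=12,interpolation=cv2.INTER_NEAREST))
E
```

```text
top ptr 0.075 [0.73927063]
top ptr 0.078 [0.73846043]
top end [0.72299022 0.7219138 ] [[0.72249284 0.05526414 0.07      ]]
scene end corner 0.07 [[0.72135426 0.11100025 0.07      ]] [0.72235326]
scene end corner 0.06 [[0.71635328 0.10700304 0.06      ]] [0.71731631]
scene ptr [[0.73677741 0.12439167 0.075     ]
 [0.7364284  0.1283706  0.075     ]] [0.73789694 0.73758374]
scene ptr [[0.73822512 0.12554448 0.078     ]
 [0.73787753 0.12950721 0.078     ]] [0.73935502 0.7390431 ]
```

View pics/s4z.png

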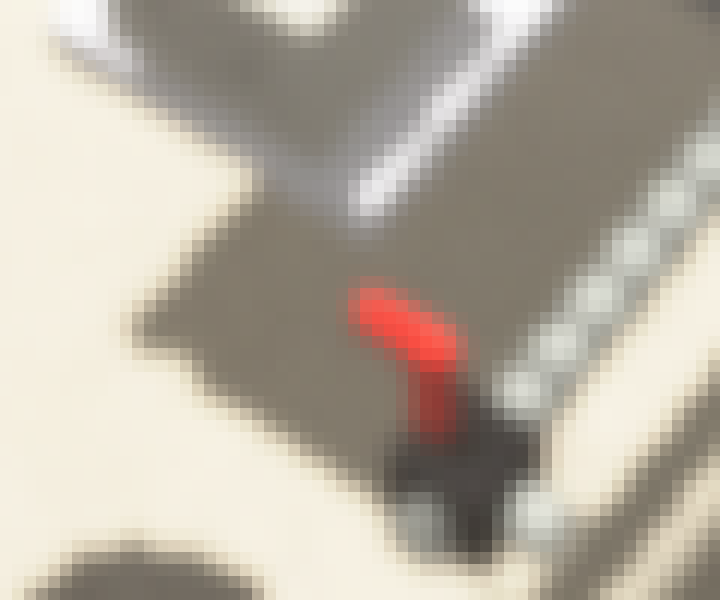

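Call:
send_rows --moves '[{"gripper": 30,"travel": [4,0,0],"spin": 0},{"gripper": 30,"travel": [8,0.1,0],"spin": 0},{"gripper": 30,"travel": [12,0.1,0],"spin": 0},{"gripper": 30,"travel": [15,0.1,0],"spin": 0},{"gripper": 30,"travel": [16,0.1,0],"spin": 0},{"gripper": 30,"travel": [16,0.1,0],"spin": 0},{"gripper": 30,"travel": [16,0.1,0],"spin": 0},{"gripper": 30,"travel": [16,0.1,0],"spin": 0}]'

```text
clock: 7.1
position: [0.554, 0.0815, 0.098]
tcp_rot: [-0.004, -0.004, 1.0, -0.0]
wrist_force: [-8.8, 0.7, 10.6]
gripper_width: 0.0433
```

```bash
python3 - <<'E'
from h import *
s=telemetry.sense();print(s['clock'],s['position'],s['tcp_rot'],s['wrist_force'],s['wrist_torque'],s['gripper_width'],abs(s['qvel']).max())
for n in ("top","scene"):
  p,d=eyes.snapshot(n);cv2.imwrite(f"pics/{n}5raw.png",p[:,:,::-1])
  p=p[125:160,270:325] if n=="top" else p[255:305,270:330]
  cv2.imwrite(f"pics/{n}5.png",cv2.resize(p[:,:,::-1],None,fx=12,fy=12,interpolation=cv2.INTER_NEAREST))
im=cv2.imread("pics/top5raw.png").astype(int)
for v in range(132,144):print(v,im[v,289:296,0],im[v,310:319,0],(im[...,2]-im[...,1])[v,279:288])
s=telemetry.sense();print(s['clock'],s['position'],s['wrist_force'])
E
```

```text
7.1 [0.5540356  0.08147064 0.09800599] [-4.29734704e-03 -4.45063711e-03  9.99980826e-01 -2.69456103e-04] [-8.84659278  0.68796577 10.57346508] [-0.10532087  1.76692136 -0.03899967] 0.04327825402144864 0.0007857337131188168
132 [ 52  33  13  40 174 170 197] [185 183 181 182 181 182 185 183 179] [11 10 12 11 11 12  3  0  0]
133 [ 11  39 175 169 197 192 188] [183 183 181 181 179 182 185 187 182] [11 10 10 11 10 12 10 12  3]
134 [172 167 197 190 188 185 184] [181 182 180 179 180 183 184 187 186] [ 3  2  8  7  7  8  8 10 11]
135 [196 191 185 182 184 184 178] [192 190 187 205 181 184 185 185 185] [-16 -20  -8  -6  -4  -4   0   7   9]
136 [186 187 182 185 186 186 178] [201 199 196 210 182 184 185 185 185] [170 176 133  67  76  80  89   1   7]
137 [182 182 182 187 187 185 195] [201 200 198 203 183 183 183 186 185] [187 174 179 181 185 189 203   7   7]
138 [182 179 178 175 176 174 197] [201 199 199 208 179 179 180 183 183] [144 144 143 137  71  68  79   6   8]
139 [183 181 210 143 143 141 197] [200 199 198 210 197 196 194 201 179] [  8 100  98  63  -6   1   6   6   9]
140 [183 182 241 125 122 121 202] [199 199 199 207 226 223 221 232 167] [-11  64  78  69   0   6   8  10  10]
141 [184 182 251 127 124 122 207] [205 203 202 205 234 230 229 241 177] [-1  5 17 32  6  8 10 12 10]
142 [190 184 255 127 124 122 208] [192 211 205 204 233 228 226 240 185] [ 0 -1  0 -3 10 11 12 11 10]
143 [144 133 255 128 124 122 209] [116 173 208 203 233 228 226 241 185] [ 0  1  0  0 11 11 11 10 11]
7.2 [0.55403401 0.08146916 0.09801145] [-9.97659574 -0.97704941 10.06943682]
```

View pics/scene5.png

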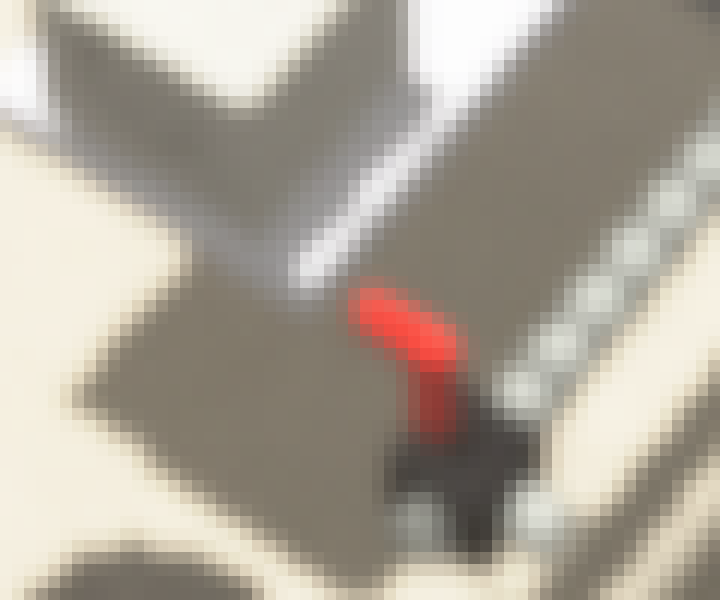

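View pics/top5.png

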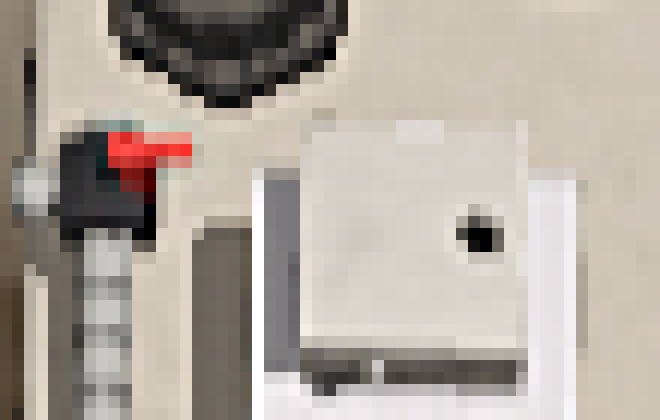

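Call:
send_rows --moves '[{"gripper": 30,"travel": [1.2,0,0],"spin": 0},{"gripper": 30,"travel": [1.2,0,0],"spin": 0},{"gripper": 30,"travel": [1.2,0,0],"spin": 0},{"gripper": 30,"travel": [1.2,0,0],"spin": 0}]'

```text
clock: 7.7
position: [0.555, 0.0815, 0.098]
tcp_rot: [-0.005, -0.004, 1.0, -0.0]
wrist_force: [-10.1, -0.6, 10.2]
gripper_width: 0.043
```

```bash
python3 - <<'E'
from h import *
s=telemetry.sense();print(s['clock'],s['position'],s['tcp_rot'],s['wrist_force'],s['gripper_width'],abs(s['qvel']).max())
p,d=eyes.snapshot("top");im=p.astype(int)
C=cam("top");P=cloud(C,d);g=np.array([1,.009,0])
for v in range(135,142):print(v,im[v,310:319,2])
# flatness: plate top strip and block top z vs x by depth
m=(abs(P[...,2]-.07)<.012)&(p[...,2]>215)&(P[...,1]>.05)&(P[...,1]<.11)&(P[...,0]>.60)&(P[...,0]<.74)&(d>0)
q=P[m];A=np.c_[q[:,:2],np.ones(len(q))];print("plate plane",len(q),np.linalg.lstsq(A,q[:,2],rcond=None)[0],q[:,2].mean())
np.save("pics/x.npy",d)
g5=im[130:145,314:318,2].mean(1);lo,hi=g5[2:6].mean(),g5[-3:].mean()
e=130+len(g5)-.5-((g5-lo)/(hi-lo)).clip(0,1).sum();print("edge row",e)
print("end",plane(C,[(315.5,e)],.07)@g,"ptr",plane(C,[(284.5,137.0)],.078)@g)
p,d=eyes.snapshot("scene");cv2.imwrite("pics/scene6.png",cv2.resize(p[255:305,270:330,::-1],None,fx=12,fy=12,interpolation=cv2.INTER_NEAREST))
E
```

```text
7.7 [0.55499032 0.08149932 0.09800888] [-4.57340812e-03 -4.48026136e-03  9.99979467e-01 -2.77161226e-04] [-10.13068857  -0.60075925  10.16172006] 0.043041676537687014 0.0022804472556526008
135 [199 182 181 185 162 184 186 185 184]
136 [204 203 202 208 171 184 185 185 185]
137 [201 201 199 205 185 184 183 186 185]
138 [200 199 199 208 155 152 179 181 183]
139 [199 199 200 210 216 213 219 230 171]
140 [202 202 200 207 237 234 231 245 161]
141 [211 207 203 204 233 228 227 240 176]
plate plane 514 [0.00163184 0.00324797 0.06744909] 0.06882275185122678
edge row 138.6470215462611
end [0.73830741] ptr [0.73846043]
```

View pics/scene6.png

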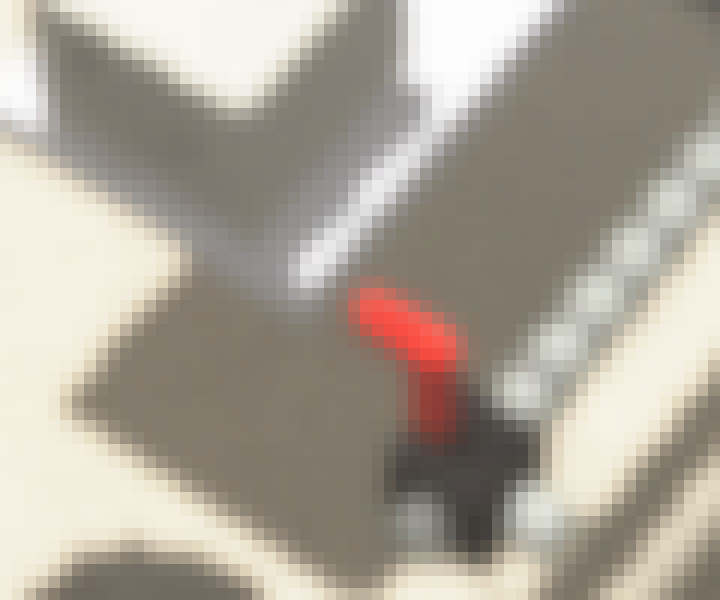

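```bash
python3 - <<'E'
from h import *
S=cam("scene");g=np.array([1,.009,0])
print(plane(S,[(294.5,277.4),(294.0,278)],.07)@g,"ptr",plane(S,[(300.5,280.7)],.077)@g)
s=telemetry.sense();print(s['clock'],s['position'],s['wrist_force'],s['gripper_width'],abs(s['qvel']).max())
E
```

```text
[0.73592857 0.73739476] ptr [0.73886899]
7.8 [0.55495426 0.08150428 0.09798722] [-10.18125768  -0.75248813  10.84502556] 0.043502856728147736 0.001246279309254614
```

Call:
send_rows --moves '[{"gripper": 30,"travel": [1,0,0],"spin": 0},{"gripper": 30,"travel": [1,0,0],"spin": 0},{"gripper": 30,"travel": [1,0,0],"spin": 0},{"gripper": 30,"travel": [1,0,0],"spin": 0},{"gripper": 30,"travel": [1,0,0],"spin": 0},{"gripper": 30,"travel": [1,0,0],"spin": 0}]'

```text
clock: 8.55
position: [0.5559, 0.0815, 0.098]
tcp_rot: [-0.005, -0.004, 1.0, -0.0]
wrist_force: [-10.6, -1.0, 9.9]
gripper_width: 0.0432
```

```bash
python3 - <<'E'
from h import *
s=telemetry.sense();print(s['clock'],s['position'],s['wrist_force'],s['gripper_width'],abs(s['qvel']).max())
print(bot.finish_job())
E
```

```text
8.55 [0.55593305 0.08147171 0.09802617] [-10.63828011  -1.02974797   9.94653529] 0.04323846433341112 0.0007950966253913662
the job is handed in; nothing more can be done
None
```

I gripped the knob with the jaws across the guide and slid the plate about 99 mm outward. I kept it pressed down throughout and handed the job in at 8.55 s with the gripper still holding. No verdict is reported, so the result below is from my own checks.

- **End position:** my last pictures were taken before a final 1 mm nudge. The top camera then put the plate's end level with the pointer (−0.2 mm). The scene camera put it 1.5 to 3 mm short, a disagreement of about 2 mm that is within the calibration. After the nudge I estimate between about +1 and −2 mm, inside the 6 mm tolerance; I took no picture after it.
- **Flatness:** before the nudge, depth readings of the plate's top gave a tilt of about 0.003 rad or less.
- **Hold:** at hand-in the arm was still, pressing down with about 10 N, with the fingers closed at 43 mm on the knob.
- **Surroundings:** I saw no contact with the pointer or anything else.
- **Pressing too hard at first:** a 1.5 mm downward offset gave about 30 N down and 22 N of drag, so I eased it off before continuing.

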